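# Fit the slicing insert into the mandoline

### The job

Fit the slicing insert (the one with the slanting blade, not the one with rows of holes) into the mandoline: lay it flat in the open mouth, blade end first, and slide it gently under the two sprung clips until it is home against the runway and both clips, having ridden up over it, have snapped down into its side notches. Do not force it, and leave the other insert and the shakers where they are.

Things in the scene. Friction and masses are not known exactly. Their poses are not given: they have to be found in the camera images.
- slicing_insert: the insert to fit: flat black plate, steel face with a slanting blade, 100 (x) x 80 (y) x 6 mm, about 0.1 kg, lying face up. Origin: centre of its underside; +x points to the leading edge, which goes in first; z up. Each side edge has a notch for a clip, x = -25 to 0 mm, 13 mm deep
- thumb_grip (a point): middle of the top of that insert's upright thumb grip, which stands across the plate near its rear edge: centred at x = -38 mm of the insert, 12 mm thick (along x), 44 mm wide (along y), its top 34 mm above the insert's underside
- grating_insert: a second insert of the same outline and grip, but with rows of small round holes in its face: leave it where it lies
- mandoline: slicer on suction feet, 310 x 123 x 50 mm, loop handle at +x. Origin: on the worktop below its middle; inserts slide in along +x. Between white rails (102 mm apart, tops 40 mm up) lies a grey carriage (bed, guides, clips, runway in one stiff piece). It stands where its clamp and thickness dial were left, NOT measured: 0 to 20 mm further along +x than at zero and, independently, 0 to 8 mm lower
- mouth (a point): middle of the bed's front edge at the open mouth, carriage at zero, on the bed's surface (36 mm above the worktop). Guides 6 mm high flare from 94 mm apart here to 83 mm apart 50 mm further in, and stay 83 mm apart up to the runway. The bed can lie up to 8 mm lower, its edge up to 20 mm further in: feel for it
- clip_line (a point): point on the bed midway between the two clip noses, carriage at zero (105 mm in from the mouth). Noses are 7 mm long, reach 9 mm in over the insert's edges and hang 1.5 mm above the bed; each has a lip that slopes up 20 degrees towards the mouth, beginning 22 mm before the nose's middle with its tip 8 mm above the bed
- runway_edge (a point): middle of the stop, the runway's upright edge, at bed height, carriage at zero. The insert's leading edge comes home against it, insert origin then 50 mm before it; the clips drop into its notches over the last 1.5 mm. It really stands 0 to 20 mm further along +x: feel for it. It does not give
- clip_left (a joint): lift angle (rad) of the sprung steel leaf clip at the +y guide: 0 down, about 0.13 riding on the insert, 0 again when its nose has dropped into the notch. It presses with about 1.5 N. Pushing the insert under both clips takes about 3 to 8 N along the slide; clearly more means the stop or a jam, and over 20 N strains it
- clip_right (a joint): the same for the clip at the -y guide
- salt_shaker: shaker with black cap, 45 x 45 x 78 mm, standing behind the mandoline; origin: centre of its underside; leave it alone
- pepper_shaker: the other such shaker; leave it alone

How it is judged:
By the outcome, as a careful person would: the job done as asked, in the order asked, and still so for the second after the job is handed in, with the robot touching nothing.
It also fails if it takes over 64 s, if anything falls off the work surface, if the arm or the gripper's body presses on something with over 40 N, if the wrist force passes 120 N, or if a joint passes its speed limit or range.

### The arm

A 6-joint arm with a two-finger parallel gripper is mounted at the origin on a cart in front of the work surface, level with it; the furniture and walls round the work are solid. World frame = base frame: x ahead of the robot, y to its left, z up, the work surface at z = 0. Lengths are in m, angles in rad, forces in N, time in s.
With the tool pointing down it reaches from about 0.375 to 0.9 m from the base axis. Payload 3.1 kg.
Tool frame: the origin (TCP) lies at the very end of the fingers, on their centre line; the grasp point (between the pads) lies 19 mm behind it (manip.tcp_to_grasp is the distance from the TCP to the grasp point, in m); z points along the fingers, y is the line along which they close (so a half turn about z gives the same grasp; the last joint's range is limited). The gripper opens to 85 mm and grips with 20 to 120 N. Pads are 22 mm wide; open, the fingers measure 114 mm over their backs; the gripper's body (76 mm by 85 mm) begins 54 mm behind the grasp point. The pads swing forward as they close: fully open they stand 13 mm farther back than shut.
Start: joints at [-1.327, 0.527, 1.433, -0, 1.181, -0.178], TCP at [0.256, -0.57, 0.231] pointing down, gripper open.
Joint ranges: [-3.08, 3.08], [-0.75, 2.2], [0.22, 2.44], [-1.43, 4.57], [0, 2.65], [-2.85, 2.85]. Speed limits (rad/s): [2.79, 2.79, 3.14, 3.14, 3.14, 3.14].

### API

Orientations are given as a unit quaternion [x, y, z, w].
In Python, from station import manip gives the robot as it stands. The module is installed in compiled form; this text tells all that it offers.
- The arm moves only by the tool step_arm, never from a script. Its argument "commands" is one flat list of numbers, 6 for each row, row after row: the shift along the tool's x, y, z in m, then the turn, a rotation vector about the tool's x, y, z in degrees. A call has exactly 10 rows; each row is the pose to reach, as a shift and turn from the pose commanded when the call began, along the tool's axes at that moment; what a row does not reach only later rows make up. A row lasts 1/10 s, in which the tool goes at most 50 mm and 8.59 degrees, less where a joint would pass 70% of its speed; a pose out of reach is approached as far as the arm can. A call with a gripper value outside its range is refused whole. "jaw" is the opening in per cent of the stroke, from 0 (shut) to 100 (fully open), set as the call begins (left out, the last holds). The fingers move at their own pace and stop on an object; "grip_force" is the grip in N (left out, the last holds). Time passes only in rows, so rows that repeat a pose let the fingers close, or fill a call up. It gives the time, the measured TCP pose, the force, the opening and the grip force at its end, in the units of the state.
- manip.sense(): the state, without advancing time (a new reading comes with each control period).
- manip.snapshot(name): name is "scene" or "top"; returns a dict with "pixels" (384x512x3 uint8, blue, green, red), "fx", "fy", "cx", "cy" (pixels), "k1" (the pictures are not rectified: a ray, as slopes to the right and down, at radius r is drawn at 1 + k1 r^2 times it, then the intrinsics apply), "R" (3x3) and "t" (3): a world point X has camera coordinates R X + t. Camera axes: x right, y down, z forward; pixel columns grow to the right and rows downward; lengths in m; the calibration is good to about 2 mm. A picture is of the moment at which its call begins. There is no depth.
- manip.sign_off(): hands the job in; it is judged then, once.
The state is a dict: "t": time; "q": joint angles; "qd": joint speeds; "tau": joint torques, N m; "tcp_pos": TCP position; "tool_rot": TCP orientation; "force": force on the tool from outside, world axes, zero at the start; "ft_torque": the same for the moment, N m; "finger_gap": opening from 0.0 (shut) to 1.0 (fully open); "gripper_force": force on a finger pad.
Only numpy, scipy, OpenCV 4.12 (cv2) and the standard library are available. Lean on these libraries where they do the work, as an engineer would, in place of code of your own. Each camera call takes 0.05 s, during which the arm holds its last target. There are 200 camera calls.

## Working session

There is one attempt and no reset: what is moved stays moved. The work goes in short steps, Python scripts to look and compute and a tool call to move; the robot and the scene stay as the last step left them, time stands still between calls to the robot, and variables do not carry over. Pictures are saved under pics/ and viewed, at most 10 in all, crops included, and the job is handed in when it is done.

Besides the shell and the picture viewer there is one more tool, called after "Emit:" as a command line: name --argument value ..., lists and objects as JSON in quotes. step_arm: Moves the arm, as the interface text tells. Its arguments: {"type":"object","properties":{"commands":{"type":"array","items":{"type":"number"}},"jaw":{"type":"number"},"grip_force":{"type":"number"}},"required":["commands"]}

```bash
mkdir -p pics; cat > h.py <<'E'
import numpy as np, cv2
from station import manip
def cam(n):
    return manip.snapshot(n)
def ray(s,u,v):
    xd,yd=(u-s['cx'])/s['fx'],(v-s['cy'])/s['fy']
    x,y=xd,yd
    for _ in range(20):
        f=1+s['k1']*(x*x+y*y); x,y=xd/f,yd/f
    R=np.array(s['R']);t=np.array(s['t'])
    return -R.T@t, R.T@np.array([x,y,1.])
def onz(s,u,v,z):
    c,d=ray(s,u,v); return c+d*(z-c[2])/d[2]
def proj(s,X):
    p=np.array(s['R'])@np.array(X)+np.array(s['t']); x,y=p[:2]/p[2]; f=1+s['k1']*(x*x+y*y)
    return s['fx']*x*f+s['cx'], s['fy']*y*f+s['cy']
E
python3 - <<'E'
from h import *
for n in ('top','scene'):
    s=cam(n); cv2.imwrite(f'pics/{n}0.png',cv2.resize(s['pixels'],(800,600),interpolation=cv2.INTER_CUBIC)); 
    c,d=ray(s,256,192); print(n,c,d,s['fx'],s['k1'])
    np.save(f'{n}0.npy',s,allow_pickle=True)
st=manip.sense();print(st['t'],st['tcp_pos'],st['tool_rot'],st['force'])
E
```

```text
top [0.4920783  0.20015052 0.89422557] [ 0.06919762  0.00647369 -0.99765175] 366.8560764063587 0.038845206683337366
scene [0.1313155  0.51127862 0.70798844] [ 0.51688134 -0.36426823 -0.77475356] 431.45030524245226 -0.010123166873795802
0.1 [ 0.25630726 -0.5693243   0.23041356] [ 9.77739984e-01  2.09817876e-01 -3.46213626e-05 -9.90458446e-04] [-0.05354081  0.46047635  0.78215798]
```

View pics/top0.png

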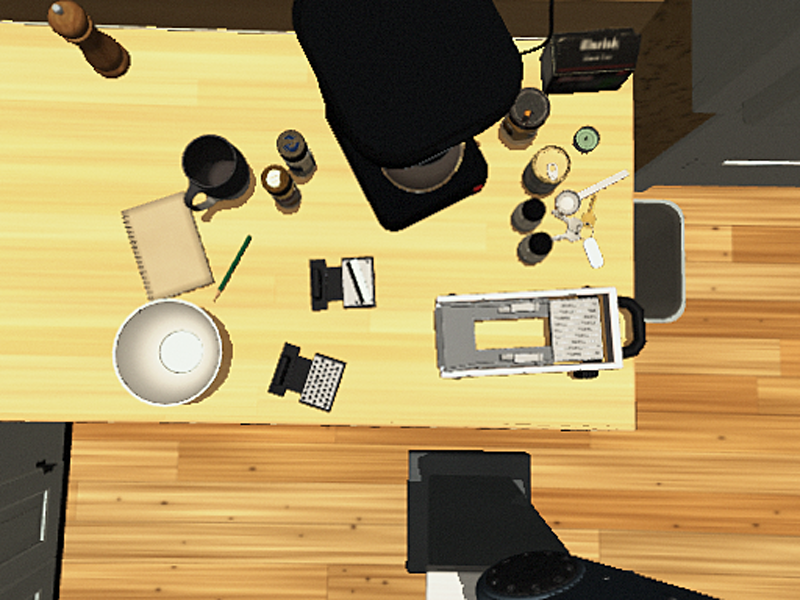

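View pics/scene0.png

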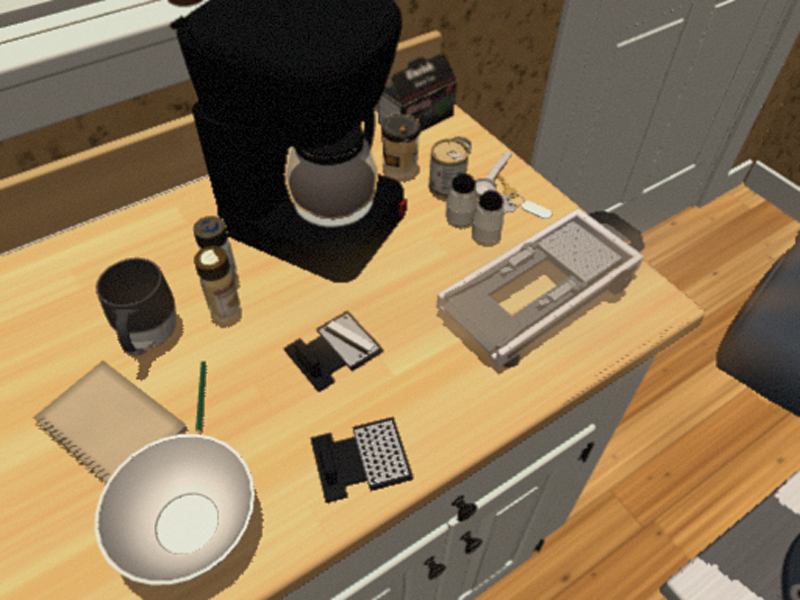

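The top view shows the slicing insert at about (342,283) and the grating insert at (308,377). The mandoline is at (527,333) with its mouth to the left, and the shakers are at (528,215) and (535,247). Next I'll enlarge the insert and the mandoline.

```bash
python3 - <<'E'
from h import *
T=np.load('top0.npy',allow_pickle=True).item();S=np.load('scene0.npy',allow_pickle=True).item()
def crop(s,x,y,w,h,k): return cv2.resize(s['pixels'][y:y+h,x:x+w],(w*k,h*k),interpolation=cv2.INTER_NEAREST)
a=crop(T,190,155,60,55,6); b=crop(S,175,190,75,65,5)
c=crop(T,270,175,150,75,5); 
im=np.zeros((600,800,3),np.uint8); im[:330,:360]=a; im[:325,380:755]=b
cv2.imwrite('pics/ins.png',im[:340]); cv2.imwrite('pics/mandT.png',c); cv2.imwrite('pics/mandS.png',crop(S,275,125,145,115,5))
E
```

```text
(no output)
```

View pics/ins.png

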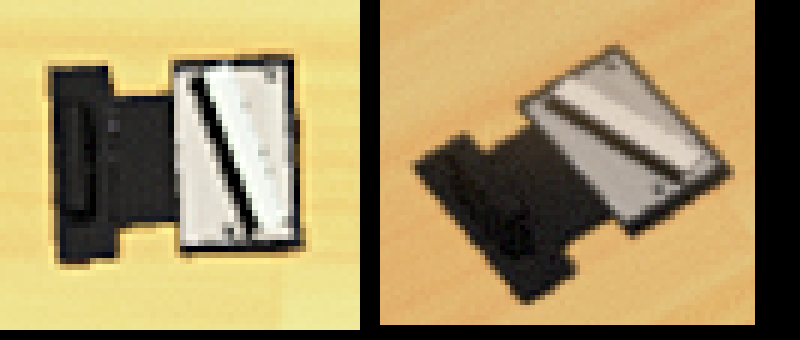

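View pics/mandT.png

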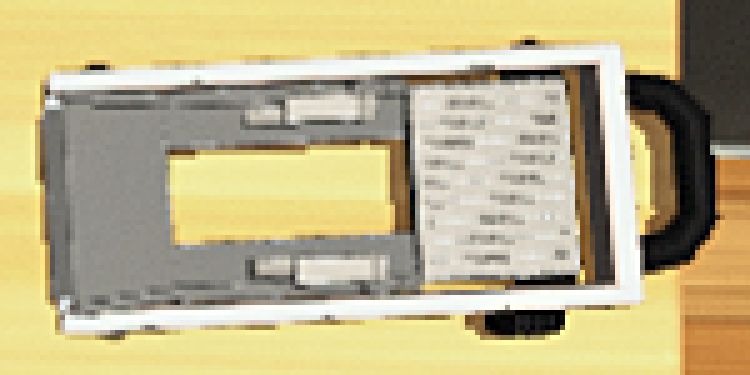

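View pics/mandS.png

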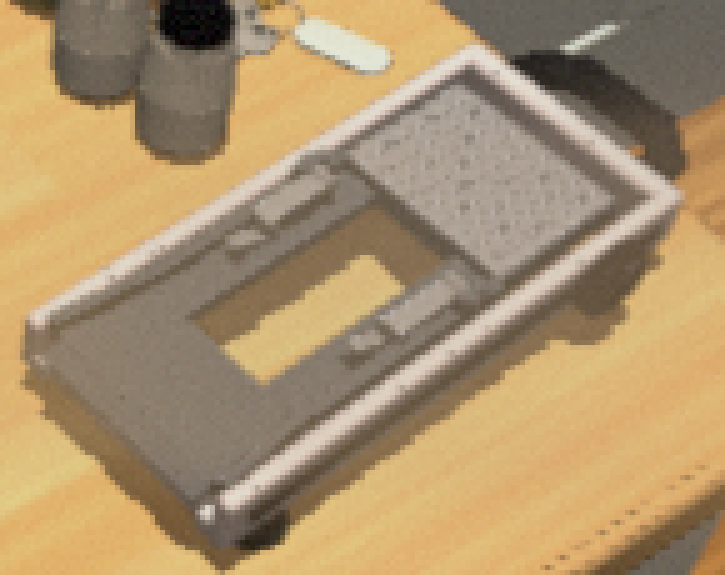

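The insert is face up. In the top crop its leading edge runs from (293,57) to (300,247) and its rear edge from (48,67) to (60,264). The mandoline's rail corners in its crop are (48,75), (618,45), (640,300) and (62,332), and the runway edge is near (412,85) to (425,285).

```bash
python3 - <<'E'
from h import *
T=np.load('top0.npy',allow_pickle=True).item();S=np.load('scene0.npy',allow_pickle=True).item()
def P(s,pts,k,o,z): return np.array([onz(s,x/k+o[0]-.5,y/k+o[1]-.5,z) for x,y in pts])
def fr(n,p): # LL,LR,RR,RL : lead-left, lead-right, rear-right, rear-left
    f=(p[0]+p[1])/2; r=(p[2]+p[3])/2; d=f-r; l=p[0]-p[1]+p[3]-p[2]
    print(n,'c',p.mean(0).round(4),'len',np.linalg.norm(d).round(4),'w',np.linalg.norm(l/2).round(4),'yaw',np.degrees(np.arctan2(d[1],d[0])).round(2),'lat-yaw',(np.degrees(np.arctan2(l[1],l[0]))-90).round(2),'front',f.round(4),'rear',r.round(4))
fr('insT',P(T,[(296,57),(303,249),(60,264),(48,67)],6,(190,155),.006))
fr('insS',P(S,[(240,45),(350,168),(147,300),(35,165)],5,(175,190),.006))
fr('manT',P(T,[(618,45),(641,301),(62,333),(47,75)],5,(270,175),.040))
fr('manS',P(S,[(475,45),(683,193),(217,505),(28,318)],5,(275,125),.040))
for z in (.036,.032,.028):
  a=P(T,[(408,85),(420,285)],5,(270,175),z); print('run',z,a.mean(0).round(4))
  a=P(T,[(62,190)],5,(270,175),z); print('edge62',a.round(4))
  a=P(S,[(345,155),(497,275)],5,(275,125),z); print('runS',a.mean(0).round(4))
E
```

```text
insT c [0.5787 0.2964 0.006 ] len 0.0993 w 0.0792 yaw -85.9 lat-yaw -85.63 front [0.5822 0.2468 0.006 ] rear [0.5751 0.3459 0.006 ]
insS c [0.5806 0.296  0.006 ] len 0.0986 w 0.078 yaw -85.24 lat-yaw -86.12 front [0.5847 0.2469 0.006 ] rear [0.5765 0.3451 0.006 ]
manT c [0.5085 0.0149 0.04  ] len 0.2669 w 0.1192 yaw -85.73 lat-yaw -85.6 front [ 0.5185 -0.1182  0.04  ] rear [0.4986 0.1479 0.04  ]
manS c [0.5111 0.0147 0.04  ] len 0.2671 w 0.1149 yaw -86.19 lat-yaw -85.91 front [ 0.52   -0.1185  0.04  ] rear [0.5022 0.148  0.04  ]
run 0.036 [ 0.5107 -0.0198  0.036 ]
edge62 [[0.5048 0.1443 0.036 ]]
runS [ 0.5171 -0.0242  0.036 ]
run 0.032 [ 0.5108 -0.0208  0.032 ]
edge62 [[0.5049 0.144  0.032 ]]
runS [ 0.5194 -0.0274  0.032 ]
run 0.028 [ 0.5109 -0.0219  0.028 ]
edge62 [[0.505  0.1437 0.028 ]]
runS [ 0.5217 -0.0306  0.028 ]
```

```bash
cat >> h.py <<'E'
from scipy.spatial.transform import Rotation as Ro
def to(target,yaw):
    """shift/turn (tool axes, m/deg) from the present pose to target, tool down, tool y heading yaw deg"""
    s=manip.sense(); R=Ro.from_quat(s['tool_rot'])
    y=np.radians(yaw); ty=np.array([np.cos(y),np.sin(y),0]); tz=np.array([0,0,-1.]); G=Ro.from_matrix(np.c_[np.cross(ty,tz),ty,tz])
    print('shift',R.inv().apply(np.array(target)-s['tcp_pos']).round(4),'turn',np.degrees((R.inv()*G).as_rotvec()).round(2),'F',s['force'].round(1),'t',s['t'])
E
python3 -c "
from h import *
to([.577,.334,.2],-85.8)"
```

```text
shift [ 0.6631 -0.6921  0.032 ] turn [-0.11 -0.   20.02] F [-0.1  0.5  0.8] t 0.1
```

Emit:
step_arm --commands '[0.035,-0.035,0,0,0,2,0.07,-0.07,0,0,0,4,0.105,-0.105,0,0,0,6,0.14,-0.14,0,0,0,8,0.175,-0.175,0,0,0,10,0.21,-0.21,0,0,0,12,0.245,-0.245,0,0,0,14,0.28,-0.285,0,0,0,16,0.315,-0.32,0,0,0,18,0.35,-0.355,0,0,0,20]' --jaw 45

```text
t: 1.1
tcp_pos: [0.4293, -0.1026, 0.2313]
tool_rot: [0.999, 0.036, -0.0, -0.0]
force: [0.7, -0.8, -0.0]
finger_gap: 0.449
gripper_force: 0.0
```

```bash
python3 -c "
from h import *
to([.577,.334,.1],-85.8);print(manip.sense()['tcp_pos'])"
```

```text
shift [ 0.1786 -0.4248  0.1313] turn [-0.01  0.01 -0.09] F [ 0.7 -0.8 -0. ] t 1.1
[ 0.42931247 -0.1025758   0.23125759]
```

Emit:
step_arm --commands '[0.018,-0.043,0,0,0,0,0.036,-0.086,0,0,0,0,0.054,-0.129,0,0,0,0,0.072,-0.172,0,0,0,0,0.09,-0.215,0,0,0,0,0.108,-0.258,0.01,0,0,0,0.126,-0.3,0.03,0,0,0,0.144,-0.342,0.05,0,0,0,0.162,-0.384,0.07,0,0,0,0.179,-0.425,0.09,0,0,0]'

```text
t: 2.1
tcp_pos: [0.5765, 0.3344, 0.1399]
tool_rot: [0.999, 0.037, -0.0, 0.0]
force: [0.7, -0.0, -0.1]
finger_gap: 0.451
gripper_force: 0.0
```

```bash
python3 -c "
from h import *
to([.577,.334,.1],-85.8)"
```

```text
shift [0.0005 0.0004 0.0399] turn [0.02 0.04 0.05] F [ 0.7 -0.  -0.1] t 2.1
```

Emit:
step_arm --commands '[0,0,0.02,0,0,0,0,0,0.045,0,0,0,0,0,0.07,0,0,0,0,0,0.09,0,0,0,0,0,0.105,0,0,0,0,0,0.115,0,0,0,0,0,0.122,0,0,0,0,0,0.126,0,0,0,0,0,0.128,0,0,0,0,0,0.128,0,0,0]'

```text
t: 3.1
tcp_pos: [0.5768, 0.3326, 0.0137]
tool_rot: [0.999, 0.037, 0.0, -0.0]
force: [-0.1, -0.2, -0.5]
finger_gap: 0.451
gripper_force: 0.0
```

Emit:
step_arm --commands '[0,0,0,0,0,0,0,0,0,0,0,0,0,0,0,0,0,0,0,0,0,0,0,0,0,0,0,0,0,0,0,0,0,0,0,0,0,0,0,0,0,0,0,0,0,0,0,0,0,0,0,0,0,0,0,0,0,0,0,0]' --jaw 0 --grip_force 40

```text
t: 4.1
tcp_pos: [0.5771, 0.3328, 0.0142]
tool_rot: [0.999, 0.037, 0.001, -0.0]
force: [-0.2, 0.0, 5.3]
finger_gap: 0.133
gripper_force: 41.4
```

```bash
python3 - <<'E'
from h import *
s=cam('scene'); t=cam('top')
a=cv2.resize(s['pixels'][160:280,150:270],(396,396),interpolation=cv2.INTER_NEAREST)
b=cv2.resize(t['pixels'][130:230,170:270],(396,396),interpolation=cv2.INTER_NEAREST)
cv2.imwrite('pics/grasp.png',np.hstack([a,b]))
m=manip.sense(); print(m['tcp_pos'],m['force'],m['ft_torque'],m['finger_gap'],m['gripper_force'])
E
```

```text
[0.57709032 0.33278452 0.01418212] [-0.32971167 -0.28599924  4.97763684] [ 0.04448907  0.0651991  -0.05863686] 0.12954243737919152 41.42870306968689
```

View pics/grasp.png

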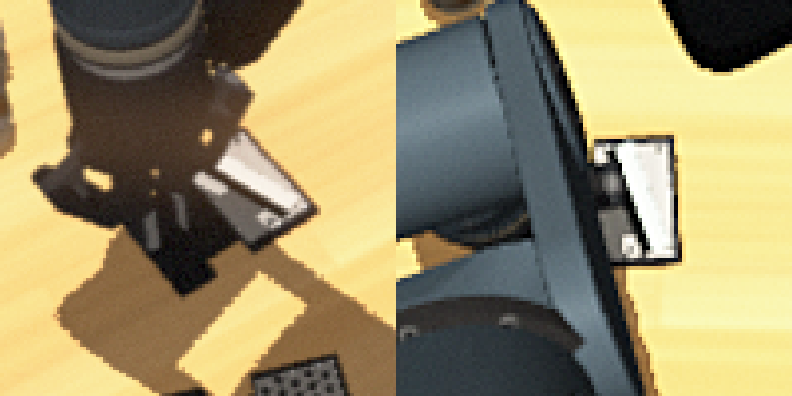

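The grip holds and the gap matches the 12 mm thumb grip. In the left panel the insert's leading edge is at about (315,210), and it still lies flat. I'll lift it now.

Emit:
step_arm --commands '[0,0,-0.005,0,0,0,0,0,-0.012,0,0,0,0,0,-0.02,0,0,0,0,0,-0.03,0,0,0,0,0,-0.04,0,0,0,0,0,-0.05,0,0,0,0,0,-0.06,0,0,0,0,0,-0.07,0,0,0,0,0,-0.08,0,0,0,0,0,-0.08,0,0,0]'

```text
t: 5.2
tcp_pos: [0.5776, 0.3329, 0.0954]
tool_rot: [0.999, 0.037, 0.002, -0.001]
force: [-0.2, -0.9, 0.1]
finger_gap: 0.132
gripper_force: 40.6
```

```bash
python3 -c "
from h import *
to([.4974,.1873,.094],-85.86)
m=manip.sense();print(m['tcp_pos'],m['ft_torque'],m['finger_gap'])"
```

```text
shift [-0.0907  0.1393  0.0009] turn [-0.06 -0.2   0.09] F [-0.2 -0.9  0.1] t 5.2
[0.57761668 0.33293617 0.09536205] [ 0.0467743  -0.00175205  0.03121145] 0.13155281375535588
```

Emit:
step_arm --commands '[-0.006,0.01,0,0,0,0,-0.018,0.028,0,0,0,0,-0.033,0.051,0,0,0,0,-0.048,0.074,0,0,0,0,-0.063,0.097,0,0,0,0,-0.076,0.117,0,0,0,0,-0.085,0.13,0,0,0,0,-0.0907,0.1393,0.003,0,0,0,-0.0907,0.1393,0.008,0,0,0,-0.0907,0.1393,0.012,0,0,0]'

```text
t: 6.2
tcp_pos: [0.4965, 0.1868, 0.0808]
tool_rot: [0.999, 0.037, 0.0, -0.0]
force: [0.0, -0.1, -1.3]
finger_gap: 0.129
gripper_force: 40.7
```

```bash
python3 - <<'E'
from h import *
to([.4974,.1873,.054],-85.86)
s=cam('scene'); t=cam('top')
a=cv2.resize(s['pixels'][120:250,240:390],(450,390),interpolation=cv2.INTER_NEAREST)
b=cv2.resize(t['pixels'][170:260,240:355],(345,270),interpolation=cv2.INTER_NEAREST)
im=np.zeros((390,795,3),np.uint8); im[:,:450]=a; im[:270,450:]=b
cv2.imwrite('pics/over.png',im)
E
```

```text
shift [ 0.0009 -0.0004  0.0268] turn [-0.01 -0.01  0.05] F [ 0.  -0.1 -1.3] t 6.2
```

View pics/over.png

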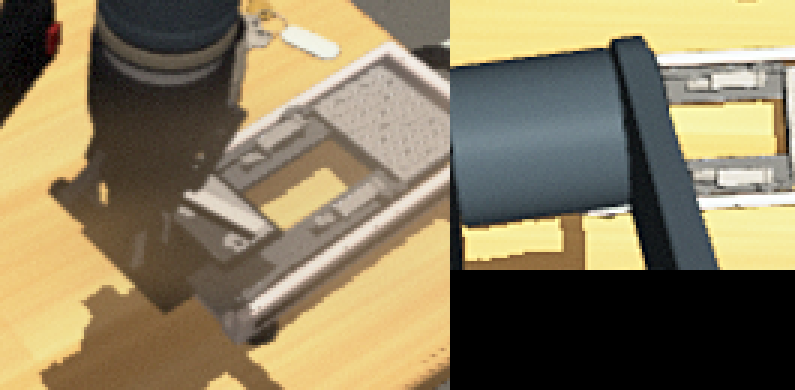

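The insert is above the mouth; its leading-right corner in the left panel is at about (272,232). I'll lower it slowly.

Emit:
step_arm --commands '[0.0003,0,0.004,0,0,0,0.0006,0,0.008,0,0,0,0.0009,0,0.012,0,0,0,0.0009,0,0.016,0,0,0,0.0009,0,0.02,0,0,0,0.0009,0,0.023,0,0,0,0.0009,0,0.025,0,0,0,0.0009,0,0.027,0,0,0,0.0009,0,0.028,0,0,0,0.0009,0,0.028,0,0,0]'

```text
t: 7.3
tcp_pos: [0.4971, 0.1869, 0.0532]
tool_rot: [0.999, 0.037, -0.0, -0.0]
force: [-0.3, 0.2, -1.3]
finger_gap: 0.129
gripper_force: 40.6
```

Emit:
step_arm --commands '[0,0,0.0003,0,0,0,0,0,0.0006,0,0,0,0,0,0.0009,0,0,0,0,0,0.0012,0,0,0,0,0,0.0015,0,0,0,0,0,0.0018,0,0,0,0,0,0.002,0,0,0,0,0,0.002,0,0,0,0,0,0.002,0,0,0,0,0,0.002,0,0,0]'

```text
t: 8.3
tcp_pos: [0.4971, 0.1869, 0.0513]
tool_rot: [0.999, 0.037, -0.0, 0.0]
force: [-0.8, 0.2, -1.1]
finger_gap: 0.129
gripper_force: 40.6
```

Emit:
step_arm --commands '[0,0,0.0003,0,0,0,0,0,0.0006,0,0,0,0,0,0.0009,0,0,0,0,0,0.0012,0,0,0,0,0,0.0015,0,0,0,0,0,0.0018,0,0,0,0,0,0.002,0,0,0,0,0,0.002,0,0,0,0,0,0.002,0,0,0,0,0,0.002,0,0,0]'

```text
t: 9.3
tcp_pos: [0.4972, 0.187, 0.0498]
tool_rot: [0.999, 0.037, 0.0, -0.0]
force: [-1.0, -0.1, 4.7]
finger_gap: 0.131
gripper_force: 41.6
```

Emit:
step_arm --commands '[0,0,0.0002,0,0,0,0,0,0.0004,0,0,0,0,0,0.0006,0,0,0,0,0,0.0008,0,0,0,0,0,0.001,0,0,0,0,0,0.0012,0,0,0,0,0,0.0014,0,0,0,0,0,0.0015,0,0,0,0,0,0.0015,0,0,0,0,0,0.0015,0,0,0]'

```text
t: 10.3
tcp_pos: [0.4972, 0.1873, 0.0493]
tool_rot: [0.999, 0.037, 0.0, -0.0]
force: [-3.3, 1.5, 12.6]
finger_gap: 0.135
gripper_force: 43.1
```

```bash
python3 - <<'E'
from h import *
T=np.load('top0.npy',allow_pickle=True).item();S=np.load('scene0.npy',allow_pickle=True).item()
def tri(pt,ps):
    c1,d1=ray(T,pt[0]/5+269.5,pt[1]/5+174.5); c2,d2=ray(S,ps[0]/5+274.5,ps[1]/5+124.5)
    k=np.linalg.lstsq(np.c_[d1,-d2],c2-c1,rcond=None)[0]; a,b=c1+k[0]*d1,c2+k[1]*d2; print(((a+b)/2).round(4),'gap',np.linalg.norm(a-b).round(4))
print('rails');[tri(*p) for p in [((618,45),(475,45)),((641,301),(683,193)),((62,333),(217,505)),((47,75),(28,318))]]
print('hole');[tri(*p) for p in [((168,150),(192,318)),((175,243),(263,383))]]
print('runway far',);[tri(*p) for p in [((568,78),(470,82)),((580,275),(612,205)),((412,83),(350,155)),((425,285),(497,277))]]
m=manip.sense();print(m['force'],m['ft_torque'])
E
```

```text
rails
[ 0.5778 -0.1132  0.0402] gap 0.0004
[ 0.4599 -0.1211  0.0435] gap 0.0012
[0.4412 0.1461 0.0458] gap 0.0057
[0.5579 0.1522 0.0418] gap 0.0008
hole
[0.524  0.0948 0.0382] gap 0.0013
[0.4815 0.0919 0.0388] gap 0.0007
runway far
[ 0.5604 -0.0903  0.0432] gap 0.0031
[ 0.4718 -0.0933  0.0416] gap 0.0034
[ 0.5573 -0.0186  0.04  ] gap 0.0019
[ 0.4662 -0.0204  0.0465] gap 0.0046
[-3.27558522  1.47139851 12.62937024] [-0.33332019  0.38483931 -0.11612048]
```

Emit:
step_arm --commands '[0,0,-0.0005,0,0,0,0,0,-0.001,0,0,0,-0.0002,0.001,-0.0012,0,0,0,-0.0002,0.003,-0.0012,0,0,0,-0.0002,0.005,-0.0012,0,0,0,-0.0002,0.007,-0.0012,0,0,0,-0.0002,0.009,-0.0012,0,0,0,-0.0002,0.011,-0.0012,0,0,0,-0.0002,0.012,-0.0012,0,0,0,-0.0002,0.012,-0.0012,0,0,0]'

```text
t: 11.3
tcp_pos: [0.4988, 0.1759, 0.05]
tool_rot: [0.999, 0.036, 0.001, -0.001]
force: [-0.7, 4.1, 6.8]
finger_gap: 0.131
gripper_force: 41.8
```

```bash
cat >> h.py <<'E'
def rep():
    m=manip.sense(); C=np.array([.5098,.0148]); a=np.array([.0722,-.9974]); n=np.array([.9974,.0722]); p=m['tcp_pos'][:2]-C; f=m['force'][:2]
    print('t %.1f along %.4f lat %.4f z %.4f | F along %.1f lat %.1f up %.1f'%(m['t'],p@a,p@n,m['tcp_pos'][2],f@a,f@n,m['force'][2]),'tq',m['ft_torque'].round(2),'gap',round(m['finger_gap'],3)); to(m['tcp_pos'],-85.86)
E
python3 -c "
from h import *
rep()"
```

```text
t 11.3 along -0.1615 lat 0.0007 z 0.0500 | F along -4.2 lat -0.4 up 6.8 tq [ 0.54  0.13 -0.02] gap 0.131
shift [0. 0. 0.] turn [-0.09 -0.17  0.03] F [-0.7  4.1  6.8] t 11.3
```

Emit:
step_arm --commands '[0,0.001,-0.0004,0,0,0,0,0.003,-0.0005,0,0,0,0,0.005,-0.0005,0,0,0,0,0.008,-0.0005,0,0,0,0,0.011,-0.0005,0,0,0,0,0.014,-0.0005,0,0,0,0,0.017,-0.0005,0,0,0,0,0.019,-0.0005,0,0,0,0,0.02,-0.0005,0,0,0,0,0.02,-0.0005,0,0,0]'

```text
t: 12.3
tcp_pos: [0.5, 0.1552, 0.05]
tool_rot: [0.999, 0.036, 0.001, -0.0]
force: [-0.3, 3.4, 7.0]
finger_gap: 0.128
gripper_force: 41.7
```

```bash
python3 -c "
from h import *
rep()"
```

```text
t 12.3 along -0.1408 lat 0.0003 z 0.0500 | F along -3.4 lat -0.0 up 7.0 tq [ 0.58  0.03 -0.03] gap 0.128
shift [0. 0. 0.] turn [-0.04 -0.1   0.04] F [-0.3  3.4  7. ] t 12.3
```

Emit:
step_arm --commands '[0,0.001,-0.0002,0,0,0,0,0.002,-0.0004,0,0,0,0,0.004,-0.0004,0,0,0,0,0.006,-0.0004,0,0,0,0,0.008,-0.0004,0,0,0,0,0.01,-0.0004,0,0,0,0,0.012,-0.0004,0,0,0,0,0.013,-0.0004,0,0,0,0,0.014,-0.0004,0,0,0,0,0.014,-0.0004,0,0,0]'

```text
t: 13.3
tcp_pos: [0.5004, 0.1409, 0.0501]
tool_rot: [0.999, 0.037, 0.0, -0.0]
force: [-0.7, 2.7, 5.7]
finger_gap: 0.133
gripper_force: 41.6
```

```bash
python3 -c "
from h import *
rep()"
```

```text
t 13.3 along -0.1264 lat -0.0002 z 0.0501 | F along -2.7 lat -0.5 up 5.7 tq [ 0.55 -0.   -0.02] gap 0.133
shift [0. 0. 0.] turn [-0.01 -0.02  0.07] F [-0.7  2.7  5.7] t 13.3
```

Emit:
step_arm --commands '[0,0.001,-0.0002,0,0,0,0,0.002,-0.0003,0,0,0,0.0001,0.004,-0.0003,0,0,0,0.0001,0.006,-0.0003,0,0,0,0.0002,0.008,-0.0003,0,0,0,0.0002,0.01,-0.0003,0,0,0,0.0002,0.011,-0.0003,0,0,0,0.0002,0.012,-0.0003,0,0,0,0.0002,0.012,-0.0003,0,0,0,0.0002,0.012,-0.0003,0,0,0]'

```text
t: 14.3
tcp_pos: [0.5009, 0.1302, 0.0501]
tool_rot: [0.999, 0.036, -0.0, -0.001]
force: [-0.5, 9.4, 5.3]
finger_gap: 0.128
gripper_force: 41.4
```

```bash
python3 -c "
from h import *
rep()"
```

```text
t 14.3 along -0.1158 lat -0.0005 z 0.0501 | F along -9.4 lat 0.1 up 5.3 tq [1.51 0.06 0.02] gap 0.128
shift [0. 0. 0.] turn [-0.11  0.03  0.02] F [-0.5  9.4  5.3] t 14.3
```

Emit:
step_arm --commands '[0,0.0005,0,0,0,0,0,0.001,0,0,0,0,0,0.0015,0,0,0,0,0,0.002,0,0,0,0,0,0.0025,0,0,0,0,0,0.003,0,0,0,0,0,0.0035,0,0,0,0,0,0.004,0,0,0,0,0,0.004,0,0,0,0,0,0.004,0,0,0]'

```text
validation failed for argument at $.co...
```

```bash
python3 -c "
from h import *
rep()"
```

```text
t 14.3 along -0.1158 lat -0.0005 z 0.0501 | F along -9.4 lat 0.1 up 5.3 tq [1.51 0.06 0.02] gap 0.128
shift [0. 0. 0.] turn [-0.11  0.03  0.02] F [-0.5  9.4  5.3] t 14.3
```

Emit:
step_arm --commands '[0,0.0005,0,0,0,0,0,0.001,0,0,0,0,0,0.0015,0,0,0,0,0,0.002,0,0,0,0,0,0.0025,0,0,0,0,0,0.003,0,0,0,0,0,0.0035,0,0,0,0,0,0.004,0,0,0,0,0,0.004,0,0,0,0,0,0.004,0,0,0,0]'

```text
t: 15.3
tcp_pos: [0.5011, 0.1259, 0.0501]
tool_rot: [0.999, 0.036, -0.0, -0.001]
force: [-0.8, 8.0, 3.1]
finger_gap: 0.128
gripper_force: 41.3
```

```bash
python3 -c "
from h import *
rep()"
```

```text
t 15.3 along -0.1114 lat -0.0006 z 0.0501 | F along -8.0 lat -0.3 up 3.1 tq [1.21 0.01 0.03] gap 0.128
shift [0. 0. 0.] turn [-0.08  0.05  0.04] F [-0.8  8.   3.1] t 15.3
```

Emit:
step_arm --commands '[0,0.0005,0,0,0,0,0,0.001,0,0,0,0,0,0.002,0,0,0,0,0,0.003,0,0,0,0,0,0.004,0,0,0,0,0,0.005,0,0,0,0,0,0.006,0,0,0,0,0,0.007,0,0,0,0,0,0.008,0,0,0,0,0,0.008,0,0,0,0]'

```text
t: 16.3
tcp_pos: [0.5017, 0.1178, 0.0501]
tool_rot: [0.999, 0.036, -0.0, -0.001]
force: [-0.5, 8.1, 4.6]
finger_gap: 0.131
gripper_force: 41.4
```

```bash
python3 -c "
from h import *
rep()"
```

```text
t 16.3 along -0.1033 lat -0.0007 z 0.0501 | F along -8.1 lat 0.0 up 4.6 tq [ 1.22 -0.02 -0.03] gap 0.131
shift [0. 0. 0.] turn [-0.08  0.05  0.04] F [-0.5  8.1  4.6] t 16.3
```

Emit:
step_arm --commands '[0,0.001,0,0,0,0,0,0.0025,0,0,0,0,0,0.004,0,0,0,0,0,0.0055,0,0,0,0,0,0.007,0,0,0,0,0,0.0085,0,0,0,0,0,0.01,0,0,0,0,0,0.0115,0,0,0,0,0,0.012,0,0,0,0,0,0.012,0,0,0,0]'

```text
t: 17.3
tcp_pos: [0.5025, 0.1059, 0.0501]
tool_rot: [0.999, 0.036, -0.001, -0.001]
force: [-1.0, 8.3, 4.6]
finger_gap: 0.133
gripper_force: 41.4
```

```bash
python3 -c "
from h import *
rep()"
```

```text
t 17.3 along -0.0914 lat -0.0007 z 0.0501 | F along -8.4 lat -0.4 up 4.6 tq [1.21 0.02 0.04] gap 0.133
shift [0. 0. 0.] turn [-0.08  0.06  0.04] F [-1.   8.3  4.6] t 17.3
```

Emit:
step_arm --commands '[0,0.001,-0.0001,0,0,0,0,0.0025,-0.0002,0,0,0,0,0.004,-0.0002,0,0,0,0,0.0055,-0.0002,0,0,0,0,0.007,-0.0002,0,0,0,0,0.0085,-0.0002,0,0,0,0,0.01,-0.0002,0,0,0,0,0.0115,-0.0002,0,0,0,0,0.012,-0.0002,0,0,0,0,0.012,-0.0002,0,0,0]'

```text
t: 18.3
tcp_pos: [0.5032, 0.0937, 0.0501]
tool_rot: [0.999, 0.037, -0.001, -0.001]
force: [-2.0, 6.0, 3.2]
finger_gap: 0.127
gripper_force: 41.2
```

```bash
python3 -c "
from h import *
rep()"
```

```text
t 18.3 along -0.0792 lat -0.0009 z 0.0501 | F along -6.1 lat -1.6 up 3.2 tq [ 0.99  0.02 -0.02] gap 0.127
shift [0. 0. 0.] turn [-0.07  0.1   0.04] F [-2.   6.   3.2] t 18.3
```

Emit:
step_arm --commands '[0,0.001,0,0,0,0,0,0.002,0,0,0,0,0,0.003,0,0,0,0,0,0.004,0,0,0,0,0,0.005,0,0,0,0,0,0.006,0,0,0,0,0,0.007,0,0,0,0,0,0.008,0,0,0,0,0,0.009,0,0,0,0,0,0.009,0,0,0,0]'

```text
t: 19.3
tcp_pos: [0.5037, 0.0848, 0.0501]
tool_rot: [0.999, 0.037, -0.001, -0.001]
force: [-0.5, 6.9, 3.3]
finger_gap: 0.13
gripper_force: 41.2
```

```bash
python3 -c "
from h import *
rep()"
```

```text
t 19.3 along -0.0702 lat -0.0010 z 0.0501 | F along -6.9 lat -0.0 up 3.3 tq [ 1.09 -0.08  0.02] gap 0.13
shift [0. 0. 0.] turn [-0.07  0.11  0.05] F [-0.5  6.9  3.3] t 19.3
```

Nearly home, so I'll take smaller steps, 6 mm and then 2–3 mm.

Emit:
step_arm --commands '[0,0.001,0,0,0,0,0,0.002,0,0,0,0,0,0.003,0,0,0,0,0,0.004,0,0,0,0,0,0.005,0,0,0,0,0,0.006,0,0,0,0,0,0.007,0,0,0,0,0,0.008,0,0,0,0,0,0.008,0,0,0,0,0,0.008,0,0,0,0]'

```text
t: 20.3
tcp_pos: [0.5043, 0.0768, 0.0501]
tool_rot: [0.999, 0.037, -0.001, -0.001]
force: [-1.5, 6.3, 2.5]
finger_gap: 0.127
gripper_force: 41.2
```

```bash
python3 -c "
from h import *
rep()"
```

```text
t 20.3 along -0.0623 lat -0.0010 z 0.0501 | F along -6.4 lat -1.0 up 2.5 tq [ 1.08 -0.04 -0.01] gap 0.127
shift [0. 0. 0.] turn [-0.07  0.11  0.05] F [-1.5  6.3  2.5] t 20.3
```

Emit:
step_arm --commands '[0,0.0005,0,0,0,0,0,0.001,0,0,0,0,0,0.0015,0,0,0,0,0,0.002,0,0,0,0,0,0.0025,0,0,0,0,0,0.003,0,0,0,0,0,0.003,0,0,0,0,0,0.003,0,0,0,0,0,0.003,0,0,0,0,0,0.003,0,0,0,0]'

```text
t: 21.3
tcp_pos: [0.5044, 0.0739, 0.0501]
tool_rot: [0.999, 0.037, -0.001, -0.001]
force: [-0.8, 6.7, 3.6]
finger_gap: 0.132
gripper_force: 41.2
```

```bash
python3 -c "
from h import *
rep()"
```

```text
t 21.3 along -0.0593 lat -0.0011 z 0.0501 | F along -6.8 lat -0.3 up 3.6 tq [ 1.05 -0.09 -0.03] gap 0.132
shift [0. 0. 0.] turn [-0.08  0.12  0.05] F [-0.8  6.7  3.6] t 21.3
```

Emit:
step_arm --commands '[0,0.0005,0,0,0,0,0,0.001,0,0,0,0,0,0.0015,0,0,0,0,0,0.002,0,0,0,0,0,0.0025,0,0,0,0,0,0.003,0,0,0,0,0,0.003,0,0,0,0,0,0.003,0,0,0,0,0,0.003,0,0,0,0,0,0.003,0,0,0,0]'

```text
t: 22.3
tcp_pos: [0.5053, 0.0702, 0.0502]
tool_rot: [0.999, 0.037, -0.001, -0.0]
force: [-2.3, 1.6, -0.9]
finger_gap: 0.126
gripper_force: 40.7
```

Emit:
step_arm --commands '[0,0.0003,0,0,0,0,0,0.0006,0,0,0,0,0,0.0009,0,0,0,0,0,0.0012,0,0,0,0,0,0.0015,0,0,0,0,0,0.0018,0,0,0,0,0,0.002,0,0,0,0,0,0.002,0,0,0,0,0,0.002,0,0,0,0,0,0.002,0,0,0,0]'

```text
t: 23.3
tcp_pos: [0.5053, 0.0701, 0.0505]
tool_rot: [0.999, 0.036, -0.0, -0.001]
force: [-1.0, 10.7, 1.4]
finger_gap: 0.127
gripper_force: 41.0
```

```bash
python3 -c "
from h import *
rep()"
```

```text
t 23.3 along -0.0555 lat -0.0005 z 0.0505 | F along -10.7 lat -0.3 up 1.4 tq [1.86 0.16 0.07] gap 0.127
shift [0. 0. 0.] turn [-0.15  0.04  0.02] F [-1.  10.7  1.4] t 23.3
```

The push force dropped to 1.6 N as the clips fell, then rose to 10.7 N with no travel, which is the stop. I'll ease off, release and look.

Emit:
step_arm --commands '[0,-0.0005,0,0,0,0,0,-0.001,0,0,0,0,0,-0.0014,0,0,0,0,0,-0.0014,0,0,0,0,0,-0.0014,0,0,0,0,0,-0.0014,0,0,0,0,0,-0.0014,0,0,0,0,0,-0.0014,0,0,0,0,0,-0.0014,0,0,0,0,0,-0.0014,0,0,0,0]'

```text
t: 24.3
tcp_pos: [0.5053, 0.0702, 0.0503]
tool_rot: [0.999, 0.037, -0.0, -0.0]
force: [-1.8, 5.5, -0.5]
finger_gap: 0.129
gripper_force: 40.8
```

Emit:
step_arm --commands '[0,0,0,0,0,0,0,0,0,0,0,0,0,0,0,0,0,0,0,0,0,0,0,0,0,0,0,0,0,0,0,0,0,0,0,0,0,0,0,0,0,0,0,0,0,0,0,0,0,0,0,0,0,0,0,0,0,0,0,0]' --jaw 40

```text
t: 25.3
tcp_pos: [0.5058, 0.0696, 0.0504]
tool_rot: [0.999, 0.037, -0.0, -0.0]
force: [-0.2, 0.2, -0.6]
finger_gap: 0.399
gripper_force: 0.0
```

Emit:
step_arm --commands '[0,0,-0.005,0,0,0,0,0,-0.012,0,0,0,0,0,-0.025,0,0,0,0,0,-0.045,0,0,0,0,0,-0.07,0,0,0,0,0,-0.1,0,0,0,0,0,-0.13,0,0,0,0,0,-0.15,0,0,0,-0.03,-0.03,-0.16,0,0,0,-0.06,-0.06,-0.16,0,0,0]'

```text
t: 26.3
tcp_pos: [0.4428, 0.1252, 0.2127]
tool_rot: [0.999, 0.036, 0.003, -0.0]
force: [-0.2, 1.7, -0.6]
finger_gap: 0.4
gripper_force: 0.0
```

Emit:
step_arm --commands '[0,-0.04,0,0,0,0,0,-0.08,0,0,0,0,0,-0.12,0,0,0,0,0,-0.16,0,0,0,0,0,-0.2,0,0,0,0,0,-0.22,0,0,0,0,0,-0.22,0,0,0,0,0,-0.22,0,0,0,0,0,-0.22,0,0,0,0,0,-0.22,0,0,0,0]'

```text
t: 27.3
tcp_pos: [0.4254, 0.3432, 0.2105]
tool_rot: [0.999, 0.036, -0.0, 0.0]
force: [0.1, -0.2, 0.0]
finger_gap: 0.4
gripper_force: 0.0
```

```bash
python3 - <<'E'
from h import *
s=cam('scene'); t=cam('top')
a=cv2.resize(s['pixels'][125:240,275:420],(580,460),interpolation=cv2.INTER_NEAREST)
b=cv2.resize(t['pixels'][175:250,270:420],(600,300),interpolation=cv2.INTER_NEAREST)
cv2.imwrite('pics/fin.png',a); cv2.imwrite('pics/finT.png',b); rep()
E
```

```text
t 27.4 along -0.3339 lat -0.0603 z 0.2105 | F along -0.0 lat -0.8 up 0.4 tq [ 0.06 -0.01 -0.03] gap 0.4
shift [0. 0. 0.] turn [ 0.01  0.01 -0.01] F [-0.8 -0.   0.4] t 27.4
```

View pics/fin.png

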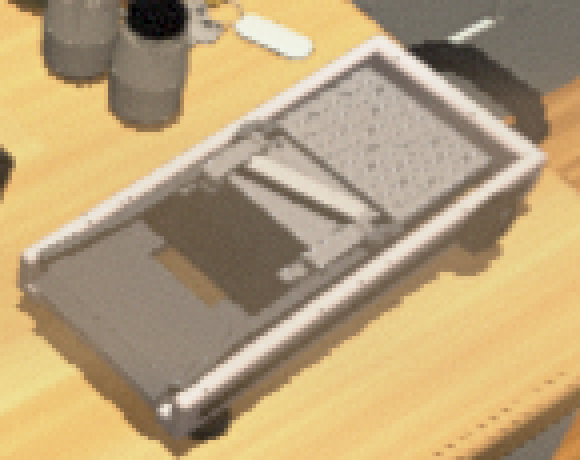

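View pics/finT.png

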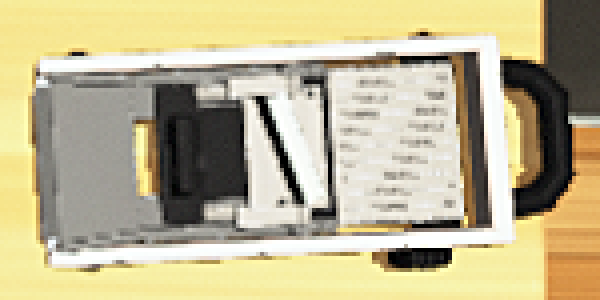

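Both clip noses sit in the notches, at (215,90) and (222,212) in the top crop. I'll check the narrow dark band at the runway, near x≈320–332, with a brightness profile.

```bash
python3 - <<'E'
from h import *
t=cam('top'); g=cv2.cvtColor(t['pixels'],cv2.COLOR_BGR2GRAY).astype(np.float32)
T0=np.load('top0.npy',allow_pickle=True).item(); g0=cv2.cvtColor(T0['pixels'],cv2.COLOR_BGR2GRAY).astype(np.float32)
C=np.array([.5098,.0148]); a=np.array([.0722,-.9974]); n=np.array([.9974,.0722])
for lat in (-.03,-.025,0,.02,.03):
    q=[proj(t,[*(C+a*s+n*lat),.042]) for s in np.arange(.018,.052,.002)]
    m=np.float32(q)
    print(lat,*[cv2.remap(G,m[:,:1].copy(),m[:,1:].copy(),1).ravel().astype(int) for G in (g,g0)],sep='\n')
E
```

```text
-0.03
[244 252 245 236 232 237 104  81 153 218 234 230 231 233 234 234 226]
[137 139 140 138 138 146 116  86 140 202 221 218 221 221 223 222 213]
-0.025
[253 251 250 251 249 218  85  87 173 232 233 230 229 229 230 230 227]
[154 155 144 129 133 133  97  93 153 217 219 217 215 215 215 217 214]
0
[244 235 231 233 234 210 105  74 150 209 211 190 195 209 224 227 229]
[232 217 154 101 112 110  68  62 139 195 195 173 180 194 207 213 216]
0.02
[227 229 231 233 236 211 121  25 166 238 231 216 213 219 226 226 216]
[104 118 126 134 148 146  96  43 149 224 215 200 199 205 210 210 199]
0.03
[216 203 131 114 193 205  76  58 149 215 236 231 229 229 228 224 223]
[140 139 140 139 140 138 103  80 155 207 221 219 219 216 215 210 208]
```

The dark band was in the first picture too, so it is the runway's own edge. The insert's face reaches right up to it, evenly on both sides, so it is home.

```bash
python3 -c "
from station import manip
print(manip.sign_off())"
```

```text
the job is handed in; nothing more can be done
None
```

The slicing insert is home against the runway with both clips down in its side notches; the push peaked at about 11 N against the stop, and the job was handed in at about 27 s with the other insert and the shakers left untouched.

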